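# Put three locks back in their own job trays

## Robot

A 6-joint arm with a two-finger parallel gripper is mounted at the origin on the work surface. World frame = base frame: x ahead of the robot, y to its left, z up, the work surface at z = 0. Lengths are in m, angles in degrees, forces in N, time in s.
With the tool pointing down it reaches from about 0.35 to 0.925 m from the base axis. Payload 6.4 kg.
Tool frame: the origin (TCP) lies on the mounting face of the last link; the fingertips stand 173 mm ahead of it and the grasp point (between the pads) lies 155 mm ahead of it (robot.tip_reach is the distance from the TCP to the fingertips, in m); z points along the fingers, y is the line along which they close (so a half turn about z gives the same grasp; the last joint's range is limited). The gripper opens to 85 mm and grips with 20 to 120 N. Pads are 22 mm wide; open, the fingers measure 114 mm over their backs; the gripper's body (76 mm by 85 mm) begins 54 mm behind the grasp point. The pads swing forward as they close: fully open they stand 13 mm farther back than shut.
Start: joints at [-9.975, 14.043, 89.255, -0, 76.702, -9.975], TCP at [0.65, 0, 0.405] pointing down, gripper open.
Joint ranges: [-179.41, 179.41], [-58.25, 129.5], [7.25, 145.43], [-54.29, 234.29], [11.92, 165.04], [-157.13, 157.13]. Speed limits (degrees/s): [147.25, 147.25, 180, 180, 180, 180].

## Interface

Orientations are given as [roll, pitch, yaw] about the fixed x, y, z axes, in that order (R = Rz(yaw) Ry(pitch) Rx(roll)).
In Python, from workcell import monitor, cams, job_done, robot gives the robot as it stands. The module is installed in compiled form; this text tells all that it offers.
- The arm moves only by the tool apply_moves, never from a script. Its argument "targets" is text: rows parted by semicolons, each of 7 numbers parted by spaces: the shift along the tool's x, y, z in m, then the turn, a rotation vector about the tool's x, y, z in degrees, then the closure, from -1 (fully open) to 1 (shut). In form: tx ty tz wx wy wz claw; .... A call has 1 to 12 rows; each row is the pose to reach, as a shift and turn from the pose commanded when the call began, along the tool's axes at that moment; what a row does not reach only later rows make up. A row lasts 1/12 s, in which the tool goes at most 41.7 mm and 7.16 degrees, less where a joint would pass 70% of its speed; a pose out of reach is approached as far as the arm can. A call with a gripper value outside its range is refused whole. The fingers move at their own pace and stop on an object; "force" is the grip in N (left out, the last holds). Time passes only in rows, so rows that repeat a pose let the fingers close. It gives the time, the measured TCP pose, the force, the opening and the grip force at its end, in the units of the state.
- monitor.sense(): the state, without advancing time (a new reading comes with each control period).
- cams.get_image(name): name is "scene" or "side" or "wrist"; returns a dict with "color" (420x560x3 uint8, red, green, blue), "depth" (420x560 float32, m along the optical axis (not along the pixel's ray), 0 where there is no reading), "mtx" (3x3 intrinsics, pixels), "extrinsics" (4x4, takes a point from camera to world coordinates). Camera axes: x right, y down, z forward; pixel columns grow to the right and rows downward; lengths in m; the calibration is good to about 2 mm. A picture is of the moment at which its call begins.
- job_done(): hands the job in; it is judged then, once.
The state is a dict: "clock": time; "joint_pos": joint angles; "qvel": joint speeds; "joint_torque": joint torques, N m; "eef_pos": TCP position; "tcp_rot": TCP orientation; "force": force on the tool from outside, world axes, zero at the start; "ft_torque": the same for the moment, N m; "width": opening from 0.0 (shut) to 1.0 (fully open); "gripper_force": force on a finger pad.
Only numpy, scipy, OpenCV 4.12 (cv2) and the standard library are available. Lean on these libraries where they do the work, as an engineer would, in place of code of your own. Each camera call takes 0.05 s, during which the arm holds its last target. There are 200 camera calls.

## Task

On the locksmith's van bench each of three locks stands in the wrong job tray: put the door knob in the round tray, the padlock in the square tray and the threaded lock cylinder in the long tray, each upright in the middle of its tray and let go. To make room, park one lock, standing and let go, on the middle of the empty black rubber mat; never put a lock down on the bare bench. Set the locks down gently, without dropping them, and leave the torch, the key tin and the carton where they are.

Things in the scene. Friction and masses are not known exactly. Their poses are not given: they have to be found in the camera images.
- knob: Loose door knob, about 0.35 kg, round about its upright z axis: brass rose (disc) 60 mm across and 11 mm high at the foot, a 24 mm neck, and a steel knob from 30 to 72 mm height, 52 mm across at its widest (46 to 54 mm above the underside: the place to grip from above). Total height 73.5 mm. Origin: centre of the underside, z up. Belongs in the round tray.
- padlock: Loose brass padlock, about 0.32 kg, standing shackle up: body 50 mm (its x) by 28 mm (its y) by 44 mm high; shackle loop in the x-z plane, 40 mm wide, up to 80 mm height. Grip the body along its y (28 mm) with the pads around 30 mm height; the shackle then stands between the fingers. Origin: centre of the underside. Any yaw is good. Belongs in the square tray.
- cylinder: Loose threaded lock cylinder, about 0.18 kg, upright, brass, round about its z axis: collar 38 mm across and 8 mm high at the foot, threaded body 30 mm across up to 45 mm, on top a flat steel cam 26 by 10 by 3 mm (total 48 mm). Grip the 30 mm body around 34 mm height. Origin: centre of the underside. Belongs in the long tray.
- round_tray: Fixed round aluminium tray, outside 104 mm across, rim 13 mm above the bench, wall 3 mm; inside 98 mm across with the floor 5 mm above the bench. Origin: its centre on the bench (z = 0).
- square_tray: Fixed square aluminium tray, outside 96 by 96 mm, rim 13 mm above the bench, wall 3 mm, floor 5 mm above the bench. Origin: its centre on the bench (z = 0).
- long_tray: Fixed oblong aluminium tray, outside 140 mm (its x) by 78 mm (its y), rim 13 mm above the bench, wall 3 mm, floor 5 mm above the bench. Origin: its centre on the bench (z = 0).
- mat: Fixed square black rubber mat without rim, 90 by 90 by 5 mm, empty at the start: the parking spot. Origin: its centre on the bench (z = 0); its top is 5 mm above the bench.
- torch: Bystander: red and black torch lying along its x, 155 mm long, 48 mm thick. Origin on the bench under it. Leave it.
- key_tin: Bystander: open steel tin with keys, 90 by 120 by 70 mm high. Origin: centre of its underside. Leave it.
- carton: Bystander: black carton 100 by 130 by 75 mm high. Origin: centre of its underside. Leave it.

How it is judged:
By the outcome, as a careful person would: the job done as asked, in the order asked, and still so for the second after the job is handed in, with the robot touching nothing.
It also fails if it takes over 106 s, if anything falls off the work surface, if the arm or the gripper's body presses on something with over 40 N, if the wrist force passes 120 N, or if a joint passes its speed limit or range.

## Working session

There is one attempt and no reset: what is moved stays moved. The work goes in short steps, Python scripts to look and compute and a tool call to move; the robot and the scene stay as the last step left them, time stands still between calls to the robot, and variables do not carry over. Pictures are saved under pics/ and viewed, at most 14 in all, crops included, and the job is handed in when it is done.

Besides the shell and the picture viewer there is one more tool, called after "Emit:" by a JSON object that holds its "op" and its "data". apply_moves: Moves the arm, as the interface text tells. Its arguments: {"type":"object","properties":{"targets":{"type":"string"},"force":{"type":"number"}},"required":["targets"]}

```bash
mkdir -p pics; cat > h.py <<'E'
import numpy as np,cv2
from workcell import monitor,cams,robot,job_done
def grab(n,f=None):
    d=cams.get_image(n)
    if f: cv2.imwrite(f'pics/{f}.png',d['color'][:,:,::-1])
    np.savez(f'{n}.npz',**{k:d[k] for k in('color','depth','mtx','extrinsics')})
    return d
def cloud(d):
    z=d['depth'];v,u=np.indices(z.shape);K=d['mtx']
    P=np.stack([(u-K[0,2])*z/K[0,0],(v-K[1,2])*z/K[1,1],z],-1)
    W=P@d['extrinsics'][:3,:3].T+d['extrinsics'][:3,3]
    W[z==0]=np.nan
    return W
E
python3 - <<'E'
from h import *
for n in('scene','side','wrist'):
    d=grab(n,n+'0');print(n,d['extrinsics'].round(3).tolist(),d['mtx'].round(1).tolist())
a=[cv2.imread(f'pics/{n}0.png') for n in('scene','side')]
print(monitor.sense(),robot.tip_reach)
E
```

```text
scene [[-0.865, 0.278, -0.419, 0.949], [0.502, 0.507, -0.701, 0.701], [0.018, -0.816, -0.577, 0.56], [0.0, 0.0, 0.0, 1.0]] [[384.2, 0.0, 279.8], [0.0, 384.2, 214.6], [0.0, 0.0, 1.0]]
side [[-0.93, -0.271, 0.251, 0.334], [-0.368, 0.651, -0.663, 0.806], [0.016, -0.709, -0.705, 0.747], [0.0, 0.0, 0.0, 1.0]] [[433.3, 0.0, 284.9], [0.0, 433.3, 208.6], [0.0, 0.0, 1.0]]
wrist [[1.0, 0.0, -0.003, 0.649], [-0.0, -0.953, -0.302, 0.079], [-0.003, 0.302, -0.953, 0.374], [0.0, 0.0, 0.0, 1.0]] [[367.2, 0.0, 285.2], [0.0, 367.2, 215.2], [0.0, 0.0, 1.0]]
{'clock': 0.15, 'joint_pos': array([-9.97524452e+00,  1.40758823e+01,  8.93090429e+01, -1.37885390e-03,
        7.67026581e+01, -9.97653978e+00]), 'qvel': array([ 0.16031072, -0.11545822, -0.26094644, -0.02632373, -0.04648807,
        0.01179744]), 'joint_torque': array([ 3.57137314e-04, -4.29984105e+01, -3.26552796e+01, -1.40693478e-04,
        3.52074814e-03,  1.27692519e-05]), 'eef_pos': array([6.49828964e-01, 3.35119966e-05, 4.03820958e-01]), 'tcp_rot': array([-1.79913509e+02, -1.38522443e-02,  9.00016030e+01]), 'force': array([-0.02865853,  0.31162323,  0.34954276]), 'ft_torque': array([ 0.06050068, -0.00232833,  0.0577477 ]), 'gripper_force': 0.0, 'width': 1.000847556427218} 0.1734
```

View pics/scene0.png

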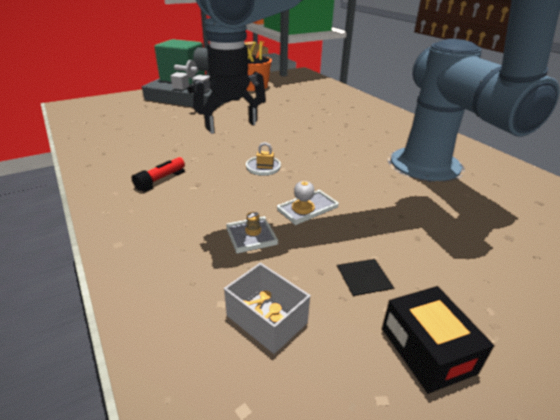

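View pics/side0.png

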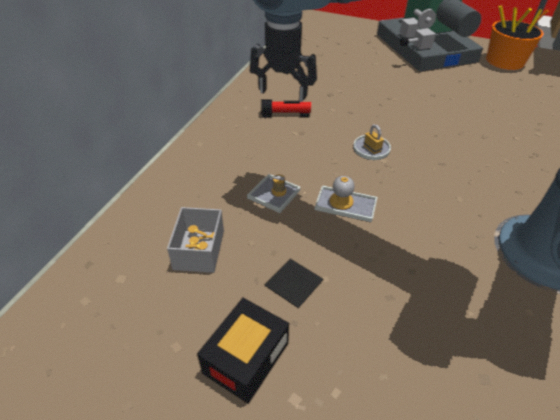

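View pics/wrist0.png

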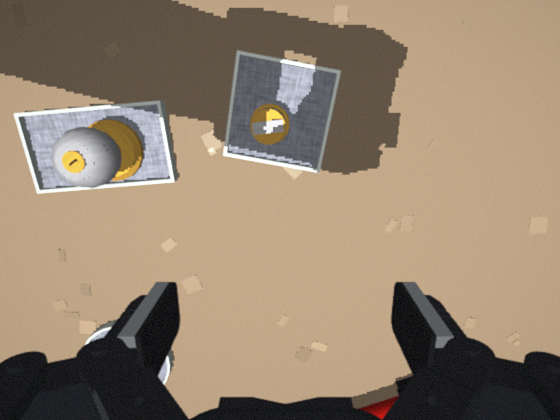

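The padlock stands in the round tray (scene 263,160), the knob in the long tray (305,197) and the cylinder in the square tray (253,225). The mat is empty (365,277). Next I'll measure from the merged depth views.

```bash
cat > m.py <<'E'
from h import *
def load(n): return dict(np.load(n+'.npz'))
E
python3 - <<'E'
from m import *
W={n:cloud(load(n)) for n in('scene','side','wrist')}
for n,w in W.items():
    b=(w[...,0]>.3)&(w[...,0]<1)&(abs(w[...,1])<.6)&(abs(w[...,2])<.02)
    print(n,'bench z',np.round(np.nanpercentile(w[b][:,2],[10,50,90]),4))
    # components of z in 15..200mm
    h=((w[...,2]>.016)&(w[...,2]<.12)&(w[...,0]>.3)&(w[...,0]<1.1)&(abs(w[...,1])<.7)).astype(np.uint8)
    k,l,s,c=cv2.connectedComponentsWithStats(h)
    for i in range(1,k):
        if s[i,4]<60: continue
        p=w[l==i]
        print('  px',c[i].round(),s[i,4],'min',p.min(0).round(3),'max',p.max(0).round(3))
# merged height map at 1mm
im=np.zeros((700,800,3),np.uint8); 
for n in('scene','side','wrist'):
    w=W[n].reshape(-1,3);col=load(n)['color'].reshape(-1,3)
    m=(w[:,2]<.1)&(w[:,2]>-.01)
    w=w[m];col=col[m]
    r=((0.4-w[:,1])*875).astype(int);c=((w[:,0]-.25)*875).astype(int)
    ok=(r>=0)&(r<700)&(c>=0)&(c<700)
    im[r[ok],c[ok]]=col[ok][:,::-1]
cv2.imwrite('pics/top.png',cv2.resize(cv2.dilate(im,np.ones((2,2))),(686,600)))
E
```

```text
scene bench z [-0.0004  0.0009  0.0026]
  px [264. 156.] 314 min [ 0.434 -0.238  0.016] max [ 0.487 -0.187  0.085]
  px [157. 172.] 713 min [ 0.677 -0.331  0.016] max [ 0.834 -0.242  0.051]
  px [303. 195.] 476 min [0.456 0.006 0.016] max [0.507 0.058 0.081]
  px [252. 221.] 240 min [0.622 0.038 0.016] max [0.651 0.072 0.055]
  px [267. 304.] 3795 min [0.668 0.222 0.016] max [0.791 0.365 0.073]
  px [436. 336.] 6866 min [0.463 0.412 0.016] max [0.585 0.558 0.079]
side bench z [-0.0019  0.      0.0023]
  px [284. 106.] 583 min [ 0.678 -0.321  0.016] max [ 0.827 -0.238  0.05 ]
  px [373. 139.] 350 min [ 0.433 -0.23   0.016] max [ 0.488 -0.181  0.084]
  px [278. 183.] 200 min [0.62  0.041 0.016] max [0.651 0.075 0.055]
  px [342. 188.] 445 min [0.454 0.014 0.016] max [0.505 0.06  0.079]
  px [195. 238.] 2274 min [0.668 0.225 0.016] max [0.79  0.368 0.073]
  px [243. 347.] 5556 min [0.463 0.416 0.016] max [0.584 0.561 0.08 ]
wrist bench z [-0.0001  0.001   0.0029]
  px [268. 126.] 1032 min [0.619 0.041 0.02 ] max [0.648 0.071 0.056]
  px [ 92. 155.] 4055 min [0.455 0.005 0.016] max [0.504 0.056 0.081]
  px [381. 407.] 363 min [ 0.739 -0.282  0.016] max [ 0.789 -0.253  0.037]
```

View pics/top.png

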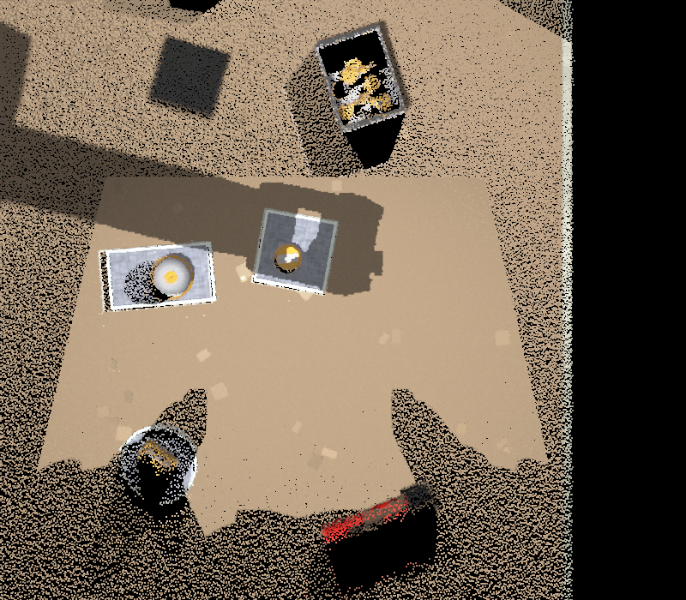

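The top map confirms this: the cylinder is at (288,258), the knob at (170,275), the padlock at (157,455) and the mat at (190,77). Next come precise fits.

```bash
cat >> m.py <<'E'
from scipy.optimize import least_squares
TR={'square_tray':(.643,.068,.096,.096),'long_tray':(.46,.034,.14,.078)}
def rect(p,x,y,a,b,th0=0):
    # fit rectangle outline half sizes (a,b)
    def f(q):
        c,s=np.cos(q[2]),np.sin(q[2]);dx=p[:,0]-q[0];dy=p[:,1]-q[1]
        X=abs(c*dx+s*dy)-a/2;Y=abs(-s*dx+c*dy)-b/2
        return np.maximum(X,Y)
    r=least_squares(f,[x,y,th0],loss='soft_l1',f_scale=.002)
    return r.x,np.median(abs(f(r.x)))
def circ(p,R=None):
    f=lambda q:np.hypot(p[:,0]-q[0],p[:,1]-q[1])-(R or q[2])
    r=least_squares(f,[*np.median(p[:,:2],0),R or .03],loss='soft_l1',f_scale=.002)
    return r.x.round(4),np.median(abs(f(r.x))).round(4)
def near(w,x,y,r,z0,z1):
    w=w.reshape(-1,3);return w[(np.hypot(w[:,0]-x,w[:,1]-y)<r)&(w[:,2]>z0)&(w[:,2]<z1)]
E
python3 - <<'E'
from m import *
for n in('scene','side','wrist'):
    d=load(n);w=cloud(d);print(n)
    for k,(x,y,a,b) in TR.items():
        p=near(w,x,y,.09,.009,.016)
        # drop the interior (object) points
        q,e=rect(p,x,y,a-.003,b-.003,-.15 if k[0]=='s' else .05)
        print(' ',k,len(p),q[:2].round(4),np.degrees(q[2]).round(1),e.round(4),'z95',np.percentile(near(w,x,y,.09,.004,.02)[:,2],95).round(4))
    if n!='wrist':
        p=near(w,.459,-.22,.07,.009,.016);p=p[np.hypot(p[:,0]-.459,p[:,1]+.22)>.04];print('  round',len(p),circ(p,.0505),circ(p))
        p=near(w,.459,-.209,.05,.03,.047);print('  padlock body',len(p),cv2.minAreaRect((p[:,:2]*1000).astype(np.float32)))
        p=near(w,.459,-.209,.05,.06,.09);print('  shackle',len(p),(p.mean(0)).round(4),cv2.fitLine(p[:,:2].astype(np.float32),2,0,.001,.001).ravel().round(3),p[:,2].max().round(4))
        m=(d['color'].max(-1)<50)&(np.hypot(w[...,0]-.503,w[...,1]-.297)<.075);p=w[m];print('  mat',len(p),np.median(p[:,2]).round(4),cv2.minAreaRect((p[:,:2]*1000).astype(np.float32)))
    p=near(w,.48,.032,.05,.045,.065);print('  knob',len(p),circ(p,.026),circ(p),near(w,.48,.032,.05,.02,.1)[:,2].max().round(4))
    p=near(w,.635,.056,.04,.02,.046);print('  cyl',len(p),circ(p,.015),circ(p),near(w,.635,.056,.04,.02,.1)[:,2].max().round(4))
E
```

```text
scene
  square_tray 323 [0.6468 0.0639] -10.2 0.0013 z95 0.0146
  long_tray 364 [0.467  0.0311] 5.0 0.0018 z95 0.0171
  round 103 (array([ 0.4632, -0.22  ,  0.0505]), np.float64(0.0013)) (array([ 0.4634, -0.2197,  0.05  ]), np.float64(0.0012))
  padlock body 93 ((462.6684265136719, -201.96572875976562), (22.9384765625, 53.826324462890625), 78.78929901123047)
  shackle 60 [ 0.4616 -0.2122  0.0742] [ 0.815 -0.579  0.462 -0.212] 0.0853
  mat 1145 0.0058 ((504.8675537109375, 299.51751708984375), (86.11754608154297, 84.22903442382812), 73.42717742919922)
  knob 132 (array([0.506 , 0.0648, 0.026 ]), np.float64(0.0056)) (array([0.4798, 0.0288, 0.0248]), np.float64(0.001)) 0.0806
  cyl 121 (array([0.6356, 0.0541, 0.015 ]), np.float64(0.0006)) (array([0.6355, 0.0538, 0.0153]), np.float64(0.0005)) 0.0553
side
  square_tray 265 [0.6468 0.0671] -10.2 0.0018 z95 0.0143
  long_tray 408 [0.4663 0.0312] 2.4 0.006 z95 0.0162
  round 106 (array([ 0.4629, -0.2168,  0.0505]), np.float64(0.0012)) (array([ 0.4629, -0.2168,  0.0504]), np.float64(0.0012))
  padlock body 119 ((460.1840515136719, -209.1808166
[... 176 characters left out ...]
609375, 303.4519958496094), (82.4669189453125, 82.01373291015625), 73.70660400390625)
  knob 136 (array([0.4801, 0.0304, 0.026 ]), np.float64(0.0008)) (array([0.4799, 0.0319, 0.0247]), np.float64(0.0008)) 0.0795
  cyl 92 (array([0.6363, 0.0573, 0.015 ]), np.float64(0.0007)) (array([0.6361, 0.0576, 0.0147]), np.float64(0.0007)) 0.0554
wrist
  square_tray 1764 [0.6436 0.0648] -10.3 0.001 z95 0.0142
  long_tray 2522 [0.4648 0.0327] 4.9 0.0012 z95 0.0169
  knob 647 (array([0.4766, 0.03  , 0.026 ]), np.float64(0.0005)) (array([0.4776, 0.0302, 0.0252]), np.float64(0.0004)) 0.0806
  cyl 33 (array([0.6507, 0.0779, 0.015 ]), np.float64(0.002)) (array([0.6337, 0.0559, 0.0153]), np.float64(0.0)) 0.0561
```

Emit:
{"op": "apply_moves", "data": {"targets": "0.03 -0.008 0 0 0 0 -1; 0.056 -0.0145 0 0 0 0 -1; 0.056 -0.0145 0.035 0 0 0 -1; 0.056 -0.0145 0.07 0 0 0 -1; 0.056 -0.0145 0.105 0 0 0 -1; 0.056 -0.0145 0.14 0 0 0 -1; 0.056 -0.0145 0.165 0 0 0 -1; 0.056 -0.0145 0.185 0 0 0 -1; 0.056 -0.0145 0.2 0 0 0 -1; 0.056 -0.0145 0.212 0 0 0 -1; 0.056 -0.0145 0.212 0 0 0 -1", "force": 40}}

```text
clock: 1.07
eef_pos: [0.6345, 0.0561, 0.19]
tcp_rot: [-179.7, -0.0, 90.0]
force: [-0.5, -0.0, -1.6]
width: 0.998
gripper_force: 0.0
```

Emit:
{"op": "apply_moves", "data": {"targets": "0 0 -0.002 0 0 0 0; 0 0 -0.002 0 0 0 1; 0 0 -0.002 0 0 0 1; 0 0 -0.002 0 0 0 1; 0 0 -0.002 0 0 0 1; 0 0 -0.002 0 0 0 1; 0 0 -0.002 0 0 0 1; 0 0 -0.002 0 0 0 1; 0 0 -0.002 0 0 0 1; 0 0 -0.002 0 0 0 1"}}

```text
clock: 1.9
eef_pos: [0.6361, 0.056, 0.1961]
tcp_rot: [179.9, 0.0, 90.0]
force: [-1.0, 0.7, 7.4]
width: 0.335
gripper_force: 40.0
```

```bash
python3 - <<'E'
from h import *
s=monitor.sense();print(s['eef_pos'],s['width'],s['gripper_force'],s['force'])
d=grab('wrist','w1')
E
```

```text
[0.63611814 0.05598571 0.19611261] 0.33507875054170694 39.97291088104248 [-0.98477382  0.70423616  7.36342764]
```

View pics/w1.png

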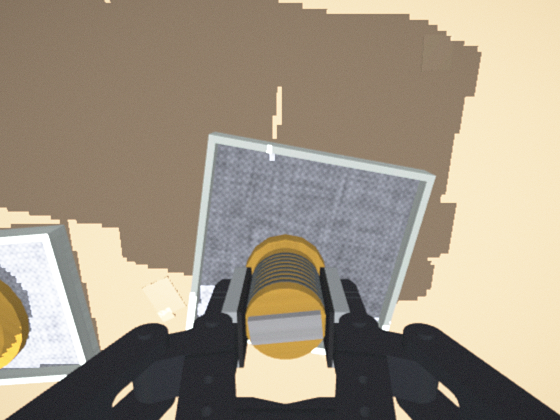

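The cylinder is held between the pads (285,290) and still upright. I'll lift it and carry it toward the mat.

Emit:
{"op": "apply_moves", "data": {"targets": "0 0 -0.015 0 0 0 1; 0 0 -0.04 0 0 0 1; 0 0 -0.08 0 0 0 1; 0 0 -0.12 0 0 0 1; 0.02 -0.015 -0.12 0 0 0 1; 0.045 -0.034 -0.12 0 0 0 1; 0.075 -0.055 -0.12 0 0 0 1; 0.105 -0.077 -0.12 0 0 0 1; 0.135 -0.1 -0.12 0 0 0 1; 0.16 -0.119 -0.12 0 0 0 1; 0.175 -0.13 -0.12 0 0 0 1; 0.184 -0.136 -0.12 0 0 0 1"}}

```text
clock: 2.95
eef_pos: [0.4976, 0.2417, 0.3149]
tcp_rot: [-180.0, -0.0, 90.1]
force: [0.1, 0.8, -1.1]
width: 0.338
gripper_force: 39.8
```

```bash
python3 - <<'E'
from m import *
s=monitor.sense();print(s['eef_pos'],s['width'],s['gripper_force'],s['force'])
d=grab('wrist','w2')
for n in('scene','side','wrist'):
    if n!='wrist': d=load(n)
    w=cloud(d);c=d['color'].max(-1)
    # mat points = dark; edge points from contour of the mask
    m=((c<55)&(np.hypot(w[...,0]-.503,w[...,1]-.30)<.07)&(w[...,2]<.012)).astype(np.uint8)
    m=cv2.morphologyEx(m,cv2.MORPH_OPEN,np.ones((3,3)))
    k=cv2.findContours(m,0,1)[0];k=max(k,key=cv2.contourArea)[:,0]
    p=w[k[:,1],k[:,0]];p=p[~np.isnan(p[:,0])]
    q,e=rect(p,.503,.30,.09,.09,-.28);print(n,m.sum(),q.round(4),np.degrees(q[2]),e.round(4),np.nanmedian(w[m>0][:,2]).round(4))
E
```

```text
[0.49759025 0.24166752 0.31489137] 0.33773515580787183 39.81039583683014 [ 0.14238466  0.80628793 -1.10760084]
scene 1198 [ 0.5036  0.3    -0.2738] -15.685990727521084 0.004 0.0058
side 1258 [ 0.5014  0.301  -0.2971] -17.022132693010043 0.0046 0.0051
wrist 1258 [ 0.5014  0.301  -0.2971] -17.022132693010043 0.0046 0.0051
```

View pics/w2.png

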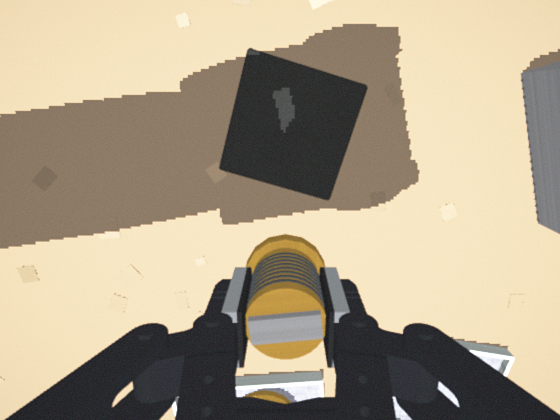

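The mat's corners are at (249,49), (367,87), (329,199) and (220,167). My loop overwrote the wrist picture with the side one, so I'll redo the fit from the saved wrist frame.

```bash
python3 - <<'E'
from m import *
d=load('wrist');w=cloud(d)
c=np.array([w[v-1:v+2,u-1:u+2].reshape(-1,3).mean(0) for u,v in((251,53),(363,88),(327,195),(223,165))])
print(c.round(4),c.mean(0).round(4))
m=(d['color'].max(-1)<70)&(np.hypot(w[...,0]-.503,w[...,1]-.30)<.07)&(w[...,2]<.012)
print(m.sum(),np.nanmean(w[m],0),cv2.minAreaRect((w[m][:,:2]*1000).astype(np.float32)))
E
```

```text
[[   nan    nan    nan]
 [0.5523 0.3278 0.0057]
 [0.5293 0.2486 0.0061]
 [0.449  0.2719 0.0057]] [nan nan nan]
13976 [0.50075464 0.30090169 0.00575708] ((500.461669921875, 299.42388916015625), (89.01946258544922, 89.13933563232422), 73.76323699951172)
```

Emit:
{"op": "apply_moves", "data": {"targets": "0.03 0.001 0 0 0 0 1; 0.055 0.0025 0 0 0 0 1; 0.0605 0.0025 0.01 0 0 0 1; 0.0605 0.0025 0.04 0 0 0 1; 0.0605 0.0025 0.07 0 0 0 1; 0.0605 0.0025 0.09 0 0 0 1; 0.0605 0.0025 0.105 0 0 0 1; 0.0605 0.0025 0.112 0 0 0 1; 0.0605 0.0025 0.116 0 0 0 1; 0.0605 0.0025 0.118 0 0 0 1; 0.0605 0.0025 0.118 0 0 0 1; 0.0605 0.0025 0.118 0 0 0 1"}}

```text
clock: 4.0
eef_pos: [0.5027, 0.3005, 0.1978]
tcp_rot: [179.9, -0.0, 90.0]
force: [0.2, -0.3, -0.6]
width: 0.337
gripper_force: 39.8
```

Emit:
{"op": "apply_moves", "data": {"targets": "0 0 0.0005 0 0 0 1; 0 0 0.001 0 0 0 1; 0 0 0.0015 0 0 0 1; 0 0 0.0015 0 0 0 1; 0 0 0.0015 0 0 0 1"}}

```text
clock: 4.42
eef_pos: [0.5023, 0.3007, 0.1961]
tcp_rot: [179.9, -0.0, 90.0]
force: [-1.6, -1.1, 5.0]
width: 0.335
gripper_force: 40.3
```

Emit:
{"op": "apply_moves", "data": {"targets": "0 0 0 0 0 0 0; 0 0 0 0 0 0 0; 0 0 0 0 0 0 -1; 0 0 0 0 0 0 -1; 0 0 0 0 0 0 -1; 0 0 0 0 0 0 -1; 0 0 -0.03 0 0 0 -1; 0 0 -0.07 0 0 0 -1; 0 0 -0.11 0 0 0 -1; 0 0 -0.15 0 0 0 -1; 0 0 -0.18 0 0 0 -1; 0 0 -0.19 0 0 0 -1"}}

```text
clock: 5.42
eef_pos: [0.503, 0.3009, 0.3917]
tcp_rot: [179.5, -0.2, 90.0]
force: [0.1, -1.1, 0.1]
width: 1.0
gripper_force: 0.0
```

```bash
python3 - <<'E'
from m import *
s=monitor.sense();print(s['eef_pos'],s['width'],s['joint_pos'])
for n in('scene','side'):
    w=cloud(grab(n,n+'1'))
    p=near(w,.502,.3005,.04,.02,.046);print('  cyl',len(p),circ(p,.015),circ(p),near(w,.502,.3,.04,.02,.08)[:,2].max().round(4))
E
```

```text
[0.50296478 0.30092351 0.39173301] 1.00044090160955 [1.98156712e+01 6.15366533e+00 9.96225656e+01 1.90608487e-03
 7.36429798e+01 1.98094696e+01]
  cyl 155 (array([0.5236, 0.3163, 0.015 ]), np.float64(0.0035)) (array([0.5044, 0.2992, 0.0147]), np.float64(0.0005)) 0.0554
  cyl 118 (array([0.5041, 0.3018, 0.015 ]), np.float64(0.0005)) (array([0.5041, 0.3018, 0.015 ]), np.float64(0.0005)) 0.0559
```

Emit:
{"op": "apply_moves", "data": {"targets": "-0.02 -0.002 0 0 0 0 -1; -0.06 -0.005 0 0 0 0 -1; -0.1 -0.01 0 0 0 0 -1; -0.14 -0.012 0 0 0 0 -1; -0.18 -0.015 0 0 0 0 -1; -0.22 -0.018 0 0 0 0 -1; -0.26 -0.02 0 0 0 0 -1; -0.3 -0.022 0 0 0 0 -1; -0.34 -0.025 0 0 0 0 -1; -0.38 -0.028 0 0 0 0 -1; -0.42 -0.032 0 0 0 0 -1; -0.46 -0.034 0 0 0 0 -1"}}

```text
clock: 6.52
eef_pos: [0.4667, -0.1611, 0.3822]
tcp_rot: [-179.8, -0.2, 90.0]
force: [0.4, -0.1, -0.3]
width: 1.001
gripper_force: 0.0
```

Emit:
{"op": "apply_moves", "data": {"targets": "-0.04 -0.004 0 0 0 0 -1; -0.07 -0.006 0 0 0 0 -1; -0.09 -0.008 0 0 0 0 -1; -0.09 -0.008 0 0 0 0 -1; -0.09 -0.008 0 0 0 0 -1; -0.09 -0.008 0 0 0 0 -1"}}

```text
clock: 7.02
eef_pos: [0.4598, -0.2486, 0.3832]
tcp_rot: [-179.8, -0.2, 90.0]
force: [-0.5, 0.1, 0.8]
width: 1.0
gripper_force: 0.0
```

```bash
python3 - <<'E'
from m import *
s=monitor.sense();print(s['eef_pos'],s['tcp_rot'])
d=grab('wrist','w3');w=cloud(d)
p=near(w,.459,-.22,.07,.009,.016);p=p[np.hypot(p[:,0]-.46,p[:,1]+.218)>.04];print('round',len(p),circ(p,.0505),circ(p))
p=near(w,.459,-.209,.05,.043,.055);print('body top',len(p),np.median(p[:,2]),cv2.minAreaRect((p[:,:2]*1000).astype(np.float32)))
p=near(w,.459,-.209,.05,.06,.09);print('shackle',len(p),p.mean(0).round(4),cv2.minAreaRect((p[:,:2]*1000).astype(np.float32)),cv2.fitLine(p[:,:2].astype(np.float32),2,0,.001,.001).ravel().round(3),p[:,2].max().round(4))
p=near(w,.48,.03,.05,.05,.09);print('knob',len(p),circ(p,.026),p[:,2].max() if len(p) else 0)
E
```

```text
[ 0.45975347 -0.2486369   0.38315485] [-1.79848442e+02 -1.57457543e-01  9.00178046e+01]
round 1282 (array([ 0.46  , -0.219 ,  0.0505]), np.float64(0.0009)) (array([ 0.46 , -0.219,  0.05 ]), np.float64(0.0008))
body top 1471 0.049623213877907024 ((457.2117919921875, -212.9233856201172), (28.181503295898438, 49.9434928894043), 53.42101287841797)
shackle 576 [ 0.4565 -0.2116  0.0795] ((457.08154296875, -212.66452026367188), (8.369172096252441, 39.696388244628906), 53.62401580810547) [ 0.808 -0.59   0.457 -0.212] 0.0873
  return _methods._mean(a, axis=axis, dtype=dtype,
  ret = um.true_divide(
Traceback (most recent call last):
  File "m.py", line 15, in circ
    r=least_squares(f,[*np.median(p[:,:2],0),R or .03],loss='soft_l1',f_scale=.002)
ValueError: Initial guess is outside of provided bounds
```

View pics/w3.png

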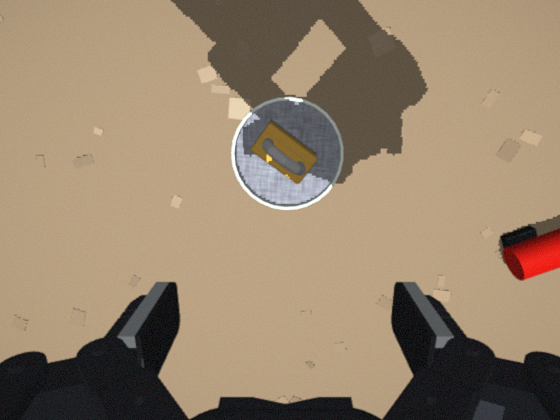

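The padlock's body centre is at (285,152) and it stands skewed, with the round tray around (288,153). The body is 28 x 50 mm and its top is at z = 49.6 mm, both as expected. I'll turn to −53.5° and go down.

Emit:
{"op": "apply_moves", "data": {"targets": "0.01 0 0 0 0 -7 -1; 0.03 -0.001 0 0 0 -14 -1; 0.0375 -0.001 0 0 0 -21 -1; 0.0375 -0.001 0 0 0 -28 -1; 0.0375 -0.001 0.03 0 0 -35 -1; 0.0375 -0.001 0.06 0 0 -42 -1; 0.0375 -0.001 0.08 0 0 -49 -1; 0.0375 -0.001 0.09 0 0 -53.5 -1; 0.0375 -0.001 0.1 0 0 -53.5 -1; 0.0375 -0.001 0.13 0 0 -53.5 -1; 0.0375 -0.001 0.15 0 0 -53.5 -1; 0.0375 -0.001 0.16 0 0 -53.5 -1"}}

```text
clock: 8.07
eef_pos: [0.4584, -0.2105, 0.2227]
tcp_rot: [180.0, -0.2, 143.5]
force: [-1.2, 0.6, 0.3]
width: 1.0
gripper_force: 0.0
```

Emit:
{"op": "apply_moves", "data": {"targets": "0 0 0.01 0 0 0 -1; 0 0 0.02 0 0 0 -1; 0 0 0.028 0 0 0 -1; 0 0 0.0335 0 0 0 -1; 0 0 0.0335 0 0 0 -1; 0 0 0.0335 0 0 0 -1"}}

```text
clock: 8.57
eef_pos: [0.4592, -0.2121, 0.1919]
tcp_rot: [180.0, 0.0, 143.5]
force: [-0.6, -0.3, 0.5]
width: 1.003
gripper_force: 0.0
```

Emit:
{"op": "apply_moves", "data": {"targets": "0 0 0 0 0 0 0; 0 0 0 0 0 0 0; 0 0 0 0 0 0 1; 0 0 0 0 0 0 1; 0 0 0 0 0 0 1; 0 0 0 0 0 0 1; 0 0 0 0 0 0 1; 0 0 0 0 0 0 1; 0 0 0 0 0 0 1", "force": 45}}

```text
clock: 9.32
eef_pos: [0.4592, -0.2122, 0.1921]
tcp_rot: [-180.0, 0.0, 143.5]
force: [-1.1, 0.3, 5.5]
width: 0.321
gripper_force: 45.8
```

```bash
python3 - <<'E'
from m import *
s=monitor.sense();print(s['eef_pos'],s['tcp_rot'],s['width'],s['force'],s['joint_pos'].round(1))
d=grab('wrist','w4')
E
```

```text
[ 0.45924243 -0.2122178   0.19214076] [-1.79992988e+02  4.94355506e-02  1.43500616e+02] 0.32142734655524374 [-1.06925706  0.27892839  5.51691794] [-37.7  12.8 116.2  -0.   50.9 -91.2]
```

View pics/w4.png

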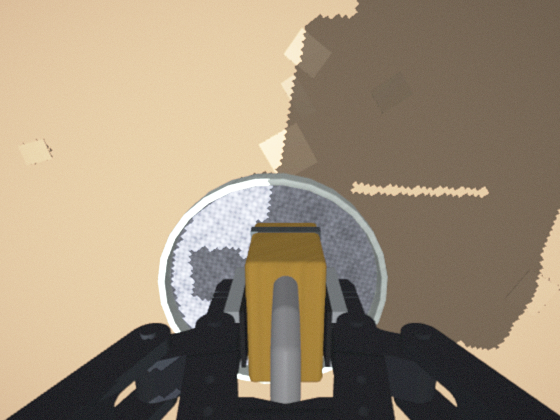

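Emit:
{"op": "apply_moves", "data": {"targets": "0 0 -0.01 0 0 0 1; 0 0 -0.03 0 0 0 1; 0 0 -0.06 0 0 0 1; 0 0 -0.09 0 0 7 1; 0 0 -0.11 0 0 14 1; 0 0 -0.12 0 0 21 1; 0 0 -0.12 0 0 28 1; 0 0 -0.12 0 0 35 1; 0 0 -0.12 0 0 42 1; 0 0 -0.12 0 0 49 1; 0 0 -0.12 0 0 53.5 1; 0 0 -0.12 0 0 53.5 1"}}

```text
clock: 10.37
eef_pos: [0.4585, -0.2115, 0.3111]
tcp_rot: [-179.9, -0.1, 89.9]
force: [-0.2, -0.6, -2.1]
width: 0.321
gripper_force: 45.0
```

Emit:
{"op": "apply_moves", "data": {"targets": "0.015 0.01 0 0 0 0 1; 0.04 0.027 0 0 0 0 1; 0.07 0.047 0 0 0 0 1; 0.1 0.067 0 0 0 0 1; 0.13 0.087 0 0 0 0 1; 0.16 0.107 0 0 0 0 1; 0.19 0.127 0 0 0 0 1; 0.22 0.148 0 0 0 0 1; 0.245 0.164 0 0 0 0 1; 0.265 0.178 0 0 0 0 1; 0.2774 0.1865 0 0 0 0 1; 0.2774 0.1865 0 0 0 0 1"}}

```text
clock: 11.37
eef_pos: [0.6461, 0.068, 0.3112]
tcp_rot: [-180.0, -0.1, 90.3]
force: [0.1, 0.0, -3.1]
width: 0.318
gripper_force: 45.1
```

```bash
python3 - <<'E'
from m import *
s=monitor.sense();print(s['eef_pos'],s['tcp_rot'],s['width'],s['force'])
for n in('scene','side'):
    w=cloud(grab(n))
    for k in ('square_tray','long_tray'):
        x,y,a,b=TR[k]
        p=near(w,x,y,.09,.009,.016);q,e=rect(p,x,y,a-.003,b-.003,-.18 if k[0]=='s' else .08)
        print(n,k,q[:2].round(4),e.round(4))
    p=near(w,.643,.065,.06,.135,.17);print('body',len(p),np.median(p,0).round(4),p.min(0).round(3),p.max(0).round(3))
    p=near(w,.643,.065,.06,.12,.2);print('minz',p[:,2].min().round(4))
E
```

```text
[0.64611783 0.06800868 0.31117203] [-1.79971742e+02 -5.27163571e-02  9.03036770e+01] 0.3181157845063479 [ 0.05261394  0.02499237 -3.08812075]
scene square_tray [0.6463 0.0639] 0.0009
scene long_tray [0.4672 0.0312] 0.0017
body 426 [0.6542 0.0858 0.1576] [0.621 0.044 0.135] [0.677 0.095 0.17 ]
minz 0.1244
side square_tray [0.6456 0.0674] 0.0011
side long_tray [0.4663 0.0321] 0.0047
body 358 [0.642  0.0856 0.1594] [0.619 0.047 0.135] [0.675 0.098 0.17 ]
minz 0.1234
```

Emit:
{"op": "apply_moves", "data": {"targets": "0 0 0.01 0 0 0 1; 0 0 0.03 0 0 0 1; 0 0 0.06 0 0 0 1; 0 0 0.085 0 0 0 1; 0 0 0.1 0 0 0 1; 0 0 0.11 0 0 0 1; 0 0 0.115 0 0 0 1; 0 0 0.1175 0 0 0 1; 0 0 0.1175 0 0 0 1; 0 0 0.1185 0 0 0 1; 0 0 0.1195 0 0 0 1; 0 0 0.1195 0 0 0 1"}}

```text
clock: 12.47
eef_pos: [0.6459, 0.0654, 0.1931]
tcp_rot: [179.9, 0.0, 90.0]
force: [-0.3, -0.6, -2.2]
width: 0.318
gripper_force: 45.1
```

Emit:
{"op": "apply_moves", "data": {"targets": "0 0 0.0005 0 0 0 1; 0 0 0.001 0 0 0 1; 0 0 0.0015 0 0 0 1; 0 0 0.0015 0 0 0 1; 0 0 0.0015 0 0 0 1"}}

```text
clock: 12.88
eef_pos: [0.6459, 0.0655, 0.1922]
tcp_rot: [180.0, 0.0, 90.0]
force: [-3.5, 0.2, 5.3]
width: 0.323
gripper_force: 46.2
```

Emit:
{"op": "apply_moves", "data": {"targets": "0 0 0 0 0 0 0; 0 0 0 0 0 0 0; 0 0 0 0 0 0 -1; 0 0 0 0 0 0 -1; 0 0 0 0 0 0 -1; 0 0 0 0 0 0 -1; 0 0 -0.03 0 0 0 -1; 0 0 -0.07 0 0 0 -1; 0 0 -0.11 0 0 0 -1; 0 0 -0.15 0 0 0 -1; 0 0 -0.18 0 0 0 -1; 0 0 -0.19 0 0 0 -1"}}

```text
clock: 13.88
eef_pos: [0.6466, 0.0654, 0.3877]
tcp_rot: [179.4, 0.0, 90.0]
force: [-0.2, -0.0, 1.5]
width: 1.001
gripper_force: 0.0
```

Emit:
{"op": "apply_moves", "data": {"targets": "-0.02 -0.04 0 0 0 0 -1; -0.04 -0.08 0 0 0 0 -1; -0.06 -0.12 0 0 0 0 -1; -0.075 -0.155 0 0 0 0 -1; -0.075 -0.168 0 0 0 0 -1; -0.075 -0.168 0 0 0 0 -1; -0.075 -0.168 0 0 0 0 -1; -0.075 -0.168 0 0 0 0 -1"}}

```text
clock: 14.55
eef_pos: [0.478, -0.0096, 0.3805]
tcp_rot: [180.0, -0.0, 90.0]
force: [-0.7, 0.3, 1.0]
width: 1.002
gripper_force: 0.0
```

```bash
python3 - <<'E'
from m import *
s=monitor.sense();print(s['eef_pos'],s['tcp_rot'],s['width'])
for n in('scene','side','wrist'):
    w=cloud(grab(n,n+'5'))
    p=near(w,.6455,.0654,.05,.06,.1);print(n,'shackle',len(p),p.mean(0).round(4) if len(p) else '',p[:,2].max().round(4) if len(p) else '')
    p=near(w,.6455,.0654,.05,.044,.053);print('  body top',len(p),cv2.minAreaRect((p[:,:2]*1000).astype(np.float32)) if len(p) else '')
    p=near(w,.479,.031,.05,.045,.065);print('  knob',circ(p),near(w,.48,.031,.05,.045,.1)[:,2].max().round(4))
    x,y,a,b=TR['long_tray'];p=near(w,x,y,.09,.009,.016);q,e=rect(p,x,y,a-.003,b-.003,.085);print('  long',q.round(4),e.round(4))
E
```

```text
[ 0.47795985 -0.00956842  0.38050557] [ 1.79989183e+02 -5.21470877e-03  8.99995324e+01] 1.0016664996635638
scene shackle 83 [0.6491 0.0707 0.0736] 0.0851
  body top 155 ((648.4286499023438, 66.04644775390625), (51.08623123168945, 28.301055908203125), 89.12894439697266)
  knob (array([0.4797, 0.0285, 0.0251]), np.float64(0.0007)) 0.0814
  long [0.467  0.0307 0.0863] 0.002
side shackle 64 [0.6467 0.0739 0.0737] 0.0849
  body top 123 ((647.6856079101562, 69.4866943359375), (51.948001861572266, 27.71537208557129), 89.2228012084961)
  knob (array([0.4799, 0.032 , 0.0247]), np.float64(0.0009)) 0.0806
  long [ 0.4637  0.0231 -0.152 ] 0.0077
wrist shackle 949 [0.6434 0.067  0.0767] 0.0862
  body top 2032 ((645.140380859375, 66.69690704345703), (29.06962776184082, 49.47663116455078), 0.6328784823417664)
  knob (array([0.4775, 0.0303, 0.025 ]), np.float64(0.0004)) 0.0808
  long [0.4644 0.0319 0.0772] 0.0012
```

View pics/wrist5.png

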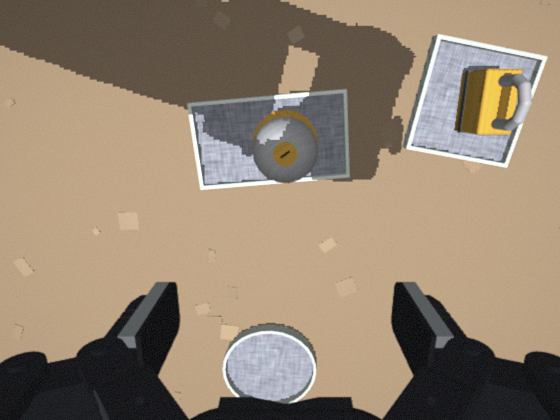

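The padlock stands in the square tray (490,100), the knob is at (285,150) and the round tray is empty (269,368). Next is the knob.

Emit:
{"op": "apply_moves", "data": {"targets": "0.02 0 0 0 0 0 -1; 0.04 0.0012 0 0 0 0 -1; 0.04 0.0012 0.03 0 0 0 -1; 0.04 0.0012 0.06 0 0 0 -1; 0.04 0.0012 0.09 0 0 0 -1; 0.04 0.0012 0.12 0 0 0 -1; 0.04 0.0012 0.14 0 0 0 -1; 0.04 0.0012 0.155 0 0 0 -1; 0.04 0.0012 0.167 0 0 0 -1; 0.04 0.0012 0.174 0 0 0 -1; 0.04 0.0012 0.174 0 0 0 -1; 0.04 0.0012 0.174 0 0 0 -1"}}

```text
clock: 15.7
eef_pos: [0.4791, 0.0305, 0.2067]
tcp_rot: [-180.0, -0.0, 90.0]
force: [0.7, -1.2, 0.4]
width: 0.997
gripper_force: 0.0
```

Emit:
{"op": "apply_moves", "data": {"targets": "0 0 0 0 0 0 -0.2; 0 0 0 0 0 0 0; 0 0 0 0 0 0 1; 0 0 0 0 0 0 1; 0 0 0 0 0 0 1; 0 0 0 0 0 0 1; 0 0 0 0 0 0 1; 0 0 0 0 0 0 1", "force": 45}}

```text
clock: 16.37
eef_pos: [0.4792, 0.0304, 0.2079]
tcp_rot: [179.9, 0.0, 90.0]
force: [-2.5, 0.4, 5.4]
width: 0.59
gripper_force: 46.7
```

Emit:
{"op": "apply_moves", "data": {"targets": "0 0 -0.01 0 0 0 1; 0 0 -0.025 0 0 0 1; 0 0 -0.025 0 0 0 1; 0 0 -0.025 0 0 0 1"}}

```text
clock: 16.7
eef_pos: [0.4789, 0.0304, 0.2324]
tcp_rot: [179.9, 0.0, 90.0]
force: [0.3, -1.3, -3.3]
width: 0.588
gripper_force: 48.3
```

```bash
python3 - <<'E'
from m import *
s=monitor.sense();print(s['eef_pos'],s['tcp_rot'],s['width'],s['force'],s['ft_torque'])
d=grab('side','side6');w=cloud(d)
p=near(w,.479,.031,.06,.01,.045);print(p[:,2].min())
cv2.imwrite('pics/s6.png',cv2.resize(d['color'][80:260,230:450,::-1],None,fx=3,fy=3))
E
```

```text
[0.47886865 0.03037146 0.23240827] [1.79885178e+02 2.00482224e-02 8.99996782e+01] 0.5879388595179863 [ 0.29968318 -1.3205908  -3.26983403] [-0.03955233  0.07186198 -0.04597612]
0.010028256442560779
```

View pics/s6.png

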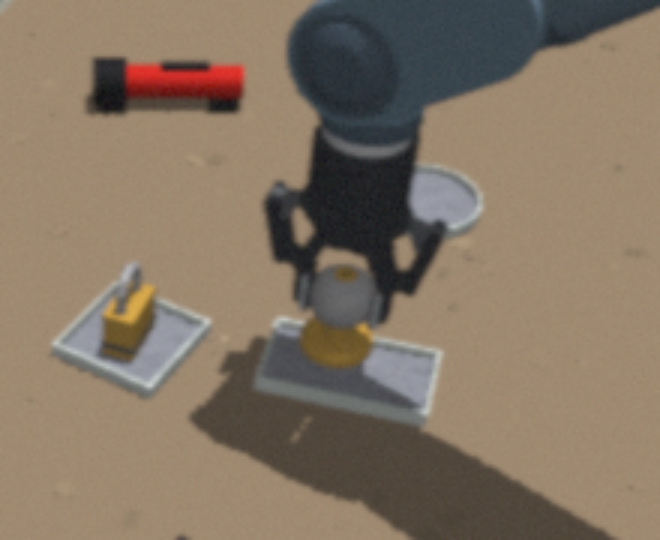

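The knob is held upright (345,310) clear of the tray. I'll carry it to the round tray.

Emit:
{"op": "apply_moves", "data": {"targets": "0 0 -0.03 0 0 0 1; 0 0 -0.055 0 0 0 1; -0.015 -0.001 -0.07 0 0 0 1; -0.04 -0.003 -0.07 0 0 0 1; -0.07 -0.005 -0.07 0 0 0 1; -0.105 -0.007 -0.07 0 0 0 1; -0.14 -0.009 -0.07 0 0 0 1; -0.175 -0.012 -0.07 0 0 0 1; -0.205 -0.014 -0.07 0 0 0 1; -0.23 -0.0155 -0.07 0 0 0 1; -0.245 -0.0167 -0.07 0 0 0 1; -0.249 -0.0167 -0.07 0 0 0 1"}}

```text
clock: 17.75
eef_pos: [0.4614, -0.2207, 0.3007]
tcp_rot: [-179.9, -0.0, 89.8]
force: [0.0, -0.3, -3.1]
width: 0.584
gripper_force: 49.4
```

Emit:
{"op": "apply_moves", "data": {"targets": "0 0 0 0 0 0 1; 0 0 0.02 0 0 0 1; 0 0 0.045 0 0 0 1; 0 0 0.065 0 0 0 1; 0 0 0.08 0 0 0 1; 0 0 0.088 0 0 0 1; 0 0 0.091 0 0 0 1; 0 0 0.0925 0 0 0 1; 0 0 0.0925 0 0 0 1; 0 0 0.093 0 0 0 1; 0 0 0.0935 0 0 0 1; 0 0 0.0935 0 0 0 1"}}

```text
clock: 18.75
eef_pos: [0.4623, -0.2188, 0.2089]
tcp_rot: [179.9, 0.0, 90.0]
force: [-0.7, 0.6, -4.3]
width: 0.583
gripper_force: 49.4
```

Emit:
{"op": "apply_moves", "data": {"targets": "0 0 0.0005 0 0 0 1; 0 0 0.001 0 0 0 1; 0 0 0.0015 0 0 0 1; 0 0 0.0015 0 0 0 1; 0 0 0.0015 0 0 0 1"}}

```text
clock: 19.17
eef_pos: [0.4623, -0.2188, 0.2079]
tcp_rot: [-180.0, 0.0, 90.0]
force: [-3.7, 2.9, 7.0]
width: 0.586
gripper_force: 50.3
```

Emit:
{"op": "apply_moves", "data": {"targets": "0 0 0 0 0 0 -0.4; 0 0 0 0 0 0 -0.6; 0 0 0 0 0 0 -1; 0 0 0 0 0 0 -1; 0 0 0 0 0 0 -1; 0 0 0 0 0 0 -1; 0 0 -0.03 0 0 0 -1; 0 0 -0.07 0 0 0 -1; 0 0 -0.11 0 0 0 -1; 0 0 -0.15 0 0 0 -1; 0 0 -0.17 0 0 0 -1; 0 0 -0.17 0 0 0 -1"}}

```text
clock: 20.17
eef_pos: [0.4632, -0.2194, 0.3831]
tcp_rot: [179.5, 0.4, 90.0]
force: [1.1, -0.3, 0.5]
width: 1.004
gripper_force: 0.0
```

Emit:
{"op": "apply_moves", "data": {"targets": "0.02 0 0 0 0 0 -1; 0.06 0.005 0 0 0 0 -1; 0.1 0.008 0 0 0 0 -1; 0.14 0.012 0 0 0 0 -1; 0.18 0.015 0 0 0 0 -1; 0.22 0.018 0 0 0 0 -1; 0.26 0.021 0 0 0 0 -1; 0.3 0.024 0 0 0 0 -1; 0.34 0.027 0 0 0 0 -1; 0.38 0.03 0 0 0 0 -1; 0.42 0.034 0 0 0 0 -1; 0.46 0.038 0 0 0 0 -1"}}

```text
clock: 21.17
eef_pos: [0.4994, 0.2435, 0.3755]
tcp_rot: [-179.9, 0.0, 90.0]
force: [1.1, -0.6, 0.9]
width: 0.998
gripper_force: 0.0
```

Emit:
{"op": "apply_moves", "data": {"targets": "0.01 0.001 0 0 0 0 -1; 0.02 0.0025 0 0 0 0 -1; 0.02 0.0025 0 0 0 0 -1; 0.02 0.0025 0 0 0 0 -1; 0.02 0.0025 0 0 0 0 -1; 0.02 0.0025 0 0 0 0 -1"}}

```text
clock: 21.67
eef_pos: [0.5027, 0.2601, 0.3766]
tcp_rot: [-180.0, 0.0, 89.9]
force: [-0.1, -1.4, 0.2]
width: 1.0
gripper_force: 0.0
```

```bash
python3 - <<'E'
from m import *
s=monitor.sense();print(s['eef_pos'],s['tcp_rot'],s['width'])
for n in('scene','side','wrist'):
    w=cloud(grab(n,n+'7'))
    if n!='wrist':
        p=near(w,.462,-.2186,.05,.045,.065);print(n,'knob',circ(p),near(w,.462,-.2186,.05,.045,.1)[:,2].max().round(4))
    p=near(w,.503,.3,.035,.02,.046);print(n,'cyl',circ(p),near(w,.503,.3,.04,.02,.08)[:,2].max().round(4))
E
```

```text
[0.50267292 0.26011892 0.37656493] [-1.79985754e+02  1.60432245e-02  8.98909923e+01] 1.0001385206619053
scene knob (array([ 0.4646, -0.2211,  0.0251]), np.float64(0.0009)) 0.0802
scene cyl (array([277.0518, 245.0227, 369.2685]), np.float64(0.0021)) 0.0557
side knob (array([ 0.4647, -0.2178,  0.025 ]), np.float64(0.001)) 0.0799
side cyl (array([0.5038, 0.3021, 0.0149]), np.float64(0.0004)) 0.0561
wrist cyl (array([0.502 , 0.3008, 0.0152]), np.float64(0.0001)) 0.0557
```

View pics/wrist7.png

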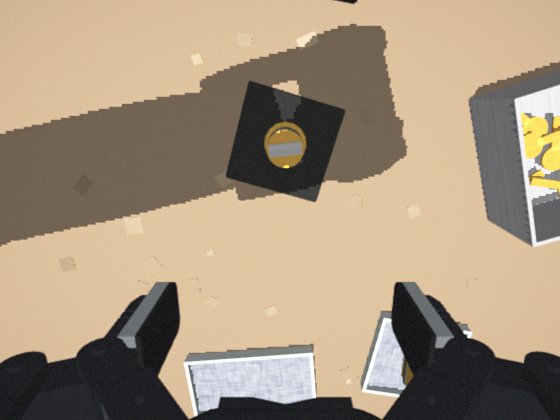

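The cylinder stands mid-mat (285,147). I'll pick it up.

Emit:
{"op": "apply_moves", "data": {"targets": "0.02 0 0 0 0 0 -1; 0.039 0.0005 0 0 0 0 -1; 0.039 0.0005 0.03 0 0 0 -1; 0.039 0.0005 0.065 0 0 0 -1; 0.039 0.0005 0.1 0 0 0 -1; 0.039 0.0005 0.13 0 0 0 -1; 0.039 0.0005 0.15 0 0 0 -1; 0.039 0.0005 0.165 0 0 0 -1; 0.039 0.0005 0.176 0 0 0 -1; 0.039 0.0005 0.182 0 0 0 -1; 0.039 0.0005 0.182 0 0 0 -1; 0.039 0.0005 0.182 0 0 0 -1"}}

```text
clock: 22.82
eef_pos: [0.5034, 0.3004, 0.1954]
tcp_rot: [179.9, -0.0, 90.0]
force: [-0.7, -0.0, 0.2]
width: 1.0
gripper_force: 0.0
```

Emit:
{"op": "apply_moves", "data": {"targets": "0 0 0 0 0 0 0; 0 0 0 0 0 0 0; 0 0 0 0 0 0 1; 0 0 0 0 0 0 1; 0 0 0 0 0 0 1; 0 0 0 0 0 0 1; 0 0 0 0 0 0 1; 0 0 0 0 0 0 1; 0 0 0 0 0 0 1", "force": 40}}

```text
clock: 23.57
eef_pos: [0.5034, 0.3006, 0.1954]
tcp_rot: [179.9, -0.0, 90.0]
force: [-0.3, -0.1, 5.4]
width: 0.338
gripper_force: 39.9
```

Emit:
{"op": "apply_moves", "data": {"targets": "0 0 -0.01 0 0 0 1; 0 0 -0.035 0 0 0 1; 0 0 -0.07 0 0 0 1; 0 0 -0.1 0 0 0 1; 0 0 -0.11 0 0 0 1; 0 0 -0.11 0 0 0 1"}}

```text
clock: 24.07
eef_pos: [0.5038, 0.3007, 0.308]
tcp_rot: [179.7, -0.1, 90.0]
force: [0.7, -0.4, -1.1]
width: 0.336
gripper_force: 39.7
```

Emit:
{"op": "apply_moves", "data": {"targets": "-0.015 -0.002 0 0 0 0 1; -0.04 -0.006 0 0 0 0 1; -0.07 -0.01 0 0 0 0 1; -0.105 -0.015 0 0 0 0 1; -0.14 -0.02 0 0 0 0 1; -0.175 -0.025 0 0 0 0 1; -0.21 -0.03 0 0 0 0 1; -0.24 -0.034 0 0 0 0 1; -0.26 -0.036 0 0 0 0 1; -0.2684 -0.0373 0 0 0 0 1; -0.2684 -0.0373 0 0 0 0 1; -0.2684 -0.0373 0.01 0 0 0 1"}}

```text
clock: 25.07
eef_pos: [0.4659, 0.0319, 0.2948]
tcp_rot: [179.9, -0.0, 89.9]
force: [-0.3, -0.2, -0.9]
width: 0.339
gripper_force: 39.7
```

Emit:
{"op": "apply_moves", "data": {"targets": "0 0 0.015 0 0 0 1; 0 0 0.04 0 0 0 1; 0 0 0.065 0 0 0 1; 0 0 0.08 0 0 0 1; 0 0 0.09 0 0 0 1; 0 0 0.095 0 0 0 1; 0 0 0.0975 0 0 0 1; 0 0 0.0985 0 0 0 1; 0 0 0.0985 0 0 0 1; 0 0 0.0985 0 0 0 1; 0 0 0.0985 0 0 0 1"}}

```text
clock: 25.98
eef_pos: [0.4662, 0.0319, 0.1971]
tcp_rot: [179.9, 0.0, 90.0]
force: [-1.5, 0.7, -1.5]
width: 0.342
gripper_force: 39.8
```

Emit:
{"op": "apply_moves", "data": {"targets": "0 0 0.0005 0 0 0 1; 0 0 0.001 0 0 0 1; 0 0 0.0015 0 0 0 1; 0 0 0.0015 0 0 0 1; 0 0 0.0015 0 0 0 1"}}

```text
clock: 26.4
eef_pos: [0.466, 0.0319, 0.1953]
tcp_rot: [180.0, 0.0, 90.0]
force: [-3.4, -0.3, 5.8]
width: 0.334
gripper_force: 40.3
```

Contact. I'll release it, rise and check.

Emit:
{"op": "apply_moves", "data": {"targets": "0 0 0 0 0 0 0; 0 0 0 0 0 0 0; 0 0 0 0 0 0 -1; 0 0 0 0 0 0 -1; 0 0 0 0 0 0 -1; 0 0 0 0 0 0 -1; 0 0 -0.03 0 0 0 -1; 0 0 -0.07 0 0 0 -1; 0 0 -0.11 0 0 0 -1; 0 0 -0.15 0 0 0 -1; 0 0 -0.18 0 0 0 -1; 0 0 -0.19 0 0 0 -1"}}

```text
clock: 27.4
eef_pos: [0.4667, 0.0319, 0.3906]
tcp_rot: [179.4, 0.1, 90.0]
force: [0.3, -0.3, 0.8]
width: 1.0
gripper_force: 0.0
```

Emit:
{"op": "apply_moves", "data": {"targets": "0 0 0 0 0 0 -1; 0 0 0 0 0 0 -1; 0 0 0 0 0 0 -1; 0 0 0 0 0 0 -1; 0 0 0 0 0 0 -1"}}

```text
clock: 27.82
eef_pos: [0.4653, 0.032, 0.3826]
tcp_rot: [-179.8, -0.0, 90.0]
force: [-0.1, -0.2, -0.6]
width: 1.003
gripper_force: 0.0
```

```bash
python3 - <<'E'
from m import *
for n in('scene','side'):
    w=cloud(grab(n,n+'9'))
    p=near(w,.462,-.2186,.05,.045,.065);print(n,'knob',circ(p),near(w,.462,-.2186,.05,.045,.1)[:,2].max().round(4))
    p=near(w,.466,.032,.035,.02,.046);print(' cyl',circ(p),near(w,.466,.032,.04,.02,.08)[:,2].max().round(4))
    p=near(w,.6455,.0654,.05,.044,.053);print(' pad',cv2.minAreaRect((p[:,:2]*1000).astype(np.float32))[0])
E
```

```text
scene knob (array([ 0.4641, -0.221 ,  0.0252]), np.float64(0.001)) 0.08
 cyl (array([0.4682, 0.0311, 0.0144]), np.float64(0.0007)) 0.0562
 pad (648.422607421875, 66.44573974609375)
side knob (array([ 0.4648, -0.2187,  0.0258]), np.float64(0.0012)) 0.0795
 cyl (array([0.4682, 0.0336, 0.0147]), np.float64(0.0007)) 0.0553
 pad (647.480712890625, 69.65172576904297)
```

View pics/side9.png

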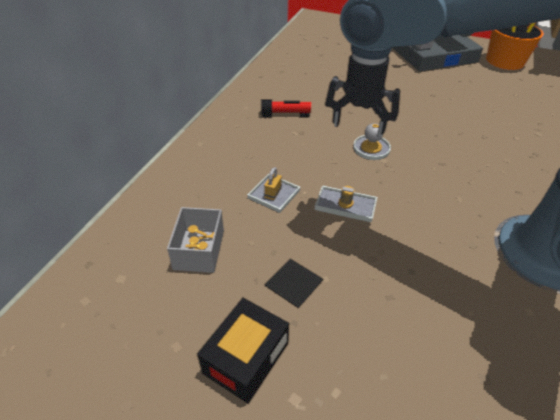

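All three locks stand in their trays: the knob at (373,138), the padlock at (273,186) and the cylinder at (346,197). The mat is empty and the bystanders haven't moved.

```bash
python3 -c "
from workcell import job_done
print(job_done())"
```

```text
the job is handed in; nothing more can be done
None
```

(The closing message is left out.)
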